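# Fit a router cutter and tighten the collet

### The job

Take the straight cutter (the one with the plain cylindrical head) out of the wooden block, set its shank down the collet of the upturned router and ease it gently in until it is fully home. Then turn the knurled collet nut clockwise, seen from above, until it grips the shank snugly, without overtightening it, and let go. Leave the other cutters in the block and the chisel on the bench where they are.

Things in the scene. Friction and masses are not known exactly. Their poses are not given: they have to be found in the camera images.
- router: Trim router upside down on a 150 x 150 x 18 mm plywood base screwed to the bench: black motor body 68 mm across up to z 135 mm, aluminium nose 48 mm across up to 147 mm, the spindle with collet and nut above. Origin on the bench under the base's centre, z up. The spindle is upright and fixed, but up to 3.5 mm off this centre in its own x and y, each time anew and unreported.
- router_mouth (a point): Point over the base's centre at the collet's mouth, 180 mm above the bench. The bore's true centre is up to 3.5 mm away in x and in y: look or feel for it. Bore upright, 13.4 mm across, 28 mm deep, flaring to 18 mm across in its top 2.7 mm: the farther off, the higher a shank lands on the flare, which pushes it a little towards the centre. A loose cutter can lean 3 degrees in the bore.
- router_nut (a point): Over the base's centre at mid height of the round knurled collet nut: 36 mm across, 25 mm high, top flush with the mouth, underside 155 mm up, clear all round. Loose at first: 0.4 to 1.1 rad clockwise till three jaws inside touch the shank, at 0.35 N m drag while turning; then the torque held grows, by about 0.2 N m at 0.3 rad past touching (snug; past 0.5 rad is too tight). It stays where left.
- router_seat (a point): Point over the centre of the router's base at the height of the bore's floor, 152 mm above the bench, 28 mm below the mouth. A shank that is fully home stands on the floor, with 12 mm of it showing above the nut. One lowered off the centre stops on the flare, its foot 1.5 to 5.5 mm below the mouth, about 0.9 mm higher for each mm off.
- straight: The straight cutter, loose, standing in a hole of the wooden block: steel shank 12 mm in diameter and 40 mm long, its foot bevelled by 1.5 mm, then a plain cylindrical dark steel head 20 mm in diameter and 24 mm high (64 mm in all, about 90 g). Origin at the centre of the shank's foot, z along the shank towards the head.
- rack: Wooden block that holds the cutters, 70 x 210 x 35 mm, fixed to the bench, long along its y axis; origin under its centre. Three holes 13.4 mm in diameter and 28 mm deep in its top, at its middle and 68 mm either side along y; each holds one of three cutters, with 12 mm of shank showing between the block and the head.
- rounder: Another cutter in the block, to be left there: same shank, mushroom-shaped head 34 mm in diameter and 18 mm high with a small brass bearing on top. Origin at the foot of its shank.
- veecut: Another cutter in the block, to be left there: same shank, pointed conical head 28 mm in diameter and 22 mm high. Origin at the foot of its shank.
- chisel: Wood chisel with a black handle, 240 mm long and 26 mm thick, lying along x between the router and the block, to be left there. Origin near its middle.
Things that resemble listed ones, but are neither listed nor needed, are in the scene too. Leave any green look-alike of the straight alone.

How it is judged:
By the outcome, as a careful person would: the job done as asked, in the order asked, and still so for the second after the job is handed in, with the robot touching nothing.
It also fails if it takes over 72 s, if anything falls off the work surface, if the arm or the gripper's body presses on something with over 40 N, if the wrist force passes 120 N, or if a joint passes its speed limit or range.

### The arm

A 6-joint arm with a two-finger parallel gripper is mounted at the origin on the work surface. World frame = base frame: x ahead of the robot, y to its left, z up, the work surface at z = 0. Lengths are in mm, angles in rad, forces in N, time in s.
With the tool pointing down it reaches from about 350 to 775 mm from the base axis. Payload 7.3 kg.
Tool frame: the origin (TCP) lies at the very end of the fingers, on their centre line; the grasp point (between the pads) lies 19 mm behind it; z points along the fingers, y is the line along which they close (so a half turn about z gives the same grasp; the last joint's range is limited). The gripper opens to 92 mm and grips with 3 to 60 N. Pads are 19 mm wide; open, the fingers measure 130 mm over their backs; the gripper's body (75 mm by 190 mm) begins 47 mm behind the grasp point.
Start: joints at [1.113, 0.342, 1.524, -0, 1.275, -0.146], TCP at [161.041, 499.711, 226.741] pointing down, gripper open.
Joint ranges: [-2.53, 2.53], [-0.77, 2.02], [0.04, 2.7], [-1, 4.14], [0.28, 2.66], [-3.11, 3.11]. Speed limits (rad/s): [2.57, 2.57, 3.14, 3.14, 3.14, 3.14].

### API

Orientations are given as [roll, pitch, yaw] about the fixed x, y, z axes, in that order (R = Rz(yaw) Ry(pitch) Rx(roll)).
In Python, from plant import bot gives the robot as it stands.
- The arm moves only by the tool jog_arm, never from a script. Its argument "targets" is a list of rows, each an object with "xyz": the shift along the tool's x, y, z as a fraction of full scale, a list of three; "spin": the turn about the tool's z as a fraction of full scale. In form: [{"xyz": [x, y, z], "spin": spin}, ...]. A call has exactly 10 rows; each row shifts and turns the commanded pose from where the row before left it, along the tool's axes as they then stand; what a row does not reach is not made up. Full scale, the value 1, is 80 mm for a shift and 0.1 rad for a turn. A row lasts 1/8 s, in which the tool goes at most 62.5 mm and 10.7 degrees, less where a joint would pass 70% of its speed; a pose out of reach is approached as far as the arm can. A call with a number of a shift or a turn outside -1 to 1 is refused whole. A call with a gripper value outside its range is refused whole. "gripper" is the opening in per cent of the stroke, from 0 (shut) to 100 (fully open), set as the call begins (left out, the last holds). The fingers move at their own pace and stop on an object; the grip force is fixed at half the most. Time passes only in rows, so rows that do not move let the fingers close, or fill a call up. It gives the time, the measured TCP pose, the force, the opening and the grip force at its end, in the units of the state.
- bot.get_obs(): the state, without advancing time (a new reading comes with each control period).
- bot.capture(name): name is "scene" or "side" or "wrist"; returns the picture (400x640x3 uint8, blue, green, red); there is no depth.
- bot.get_calibration(name): a dict with "vfov" (degrees; the focal length in pixels is half the picture's height over the tangent of half this angle, whatever the lens; pixels are square), "cx", "cy" (the principal point, pixels), "k1" (the pictures are not rectified: a ray, as slopes to the right and down, at radius r is drawn at 1 + k1 r^2 times it, then the intrinsics apply), "eye" and "rotation" of the camera in the world. Camera axes: x right, y down, z forward; pixel columns grow to the right and rows downward; lengths in mm; the calibration is good to about 2 mm. A picture is of the moment at which its call begins: read the wrist's pose just before it. get_calibration takes no time and is no camera call; for the wrist camera it gives the pose at the moment of the call.
- bot.close_job(): hands the job in; it is judged then, once.
The state is a dict: "time": time; "joint_positions": joint angles; "dq": joint speeds; "tau": joint torques, N m; "tool_pos": TCP position; "tcp_rot": TCP orientation; "contact_force": force on the tool from outside, world axes, zero at the start; "moment": the same for the moment, N m; "grip_width": finger opening in mm; "finger_force": force on a finger pad.
Only numpy, scipy, OpenCV 4.12 (cv2) and the standard library are available. Lean on these libraries where they do the work, as an engineer would, in place of code of your own. Each camera call takes 0.05 s, during which the arm holds its last target. There are 200 camera calls.

## Working session

There is one attempt and no reset: what is moved stays moved. The work goes in short steps, Python scripts to look and compute and a tool call to move; the robot and the scene stay as the last step left them, time stands still between calls to the robot, and variables do not carry over. Pictures are saved under pics/ and viewed, at most 10 in all, crops included, and the job is handed in when it is done.

Besides the shell and the picture viewer there is one more tool, called after "Request:" as name(argument=value, ...) on one line, values as JSON. jog_arm: Moves the arm, as the interface text tells. Shift numbers are shares of 80 mm and turn numbers shares of 0.1 rad, none past 1 either way. Its arguments: {"type":"object","properties":{"targets":{"type":"array","items":{"type":"object","properties":{"xyz":{"type":"array","items":{"type":"number"}},"spin":{"type":"number"}}}},"gripper":{"type":"number"}},"required":["targets"]}

```bash
ls; mkdir -p pics; python3 - <<'E'
from plant import bot
import cv2
for n in("scene","side"):
    cv2.imwrite(f"pics/{n}0.png",bot.capture(n)); print(n,bot.get_calibration(n))
o=bot.get_obs();print(o)
print(bot.get_calibration("wrist"))
E
```

```text
pics
scene {'vfov': 49.66584618261544, 'cx': 319.72702968300854, 'cy': 209.74662613299415, 'k1': -0.0676718431606935, 'eye': array([1014.33933396,  533.71499271,  608.31333973]), 'rotation': array([-2.16605298,  0.0200697 ,  2.37196556])}
side {'vfov': 53.284958434589086, 'cx': 316.4757062858904, 'cy': 203.73534810323446, 'k1': -0.013518448311365684, 'eye': array([ 410.21113003, -539.2577088 ,  587.6096361 ]), 'rotation': array([-2.2585233 , -0.02146977, -0.20423995])}
{'time': 0.1, 'joint_positions': array([ 1.11298849e+00,  3.42652416e-01,  1.52491860e+00, -8.52300887e-06,
        1.27540927e+00, -1.46061520e-01]), 'dq': array([-0.00042935, -0.00235166, -0.00357032,  0.00059099,  0.00077941,
       -0.00029305]), 'tau': array([ 3.26020388e-03, -4.32003665e+01, -2.44696087e+01,  7.21984240e-02,
        5.25356876e-02, -6.88170212e-05]), 'tool_pos': array([160.87747137, 499.35950504, 226.11580305]), 'tcp_rot': array([-3.14021861e+00, -1.93895820e-04,  2.82984869e+00]), 'contact_force': array([-0.33280155,  0.27446469, -0.00281656]), 'moment': array([0.0484035 , 0.017992  , 0.01448382]), 'finger_force': 0.0, 'grip_width': 91.80049378607228}
{'vfov': 64.47866877017059, 'cx': 322.43151017558546, 'cy': 198.72304316425127, 'k1': -0.05279311232710304, 'eye': array([ 97.34424327, 518.92664049, 384.19841361]), 'rotation': array([2.89138782, 0.00298361, 1.25908458])}
```

View pics/scene0.png

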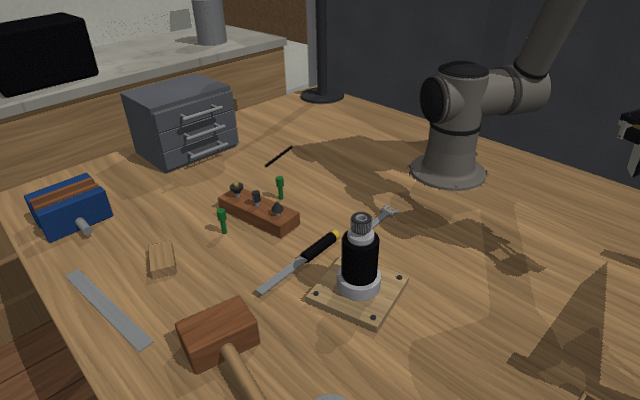

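View pics/side0.png

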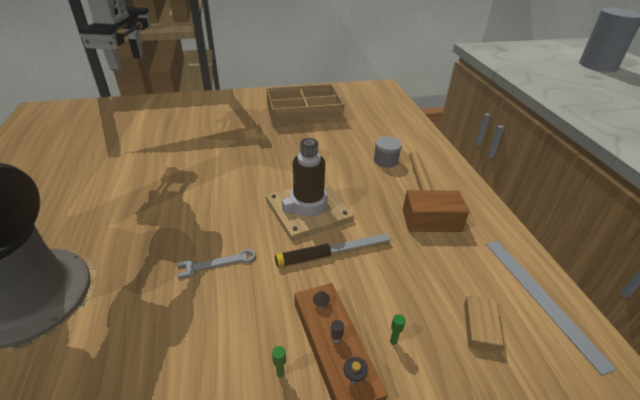

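Middle of the rack holds the straight cutter: about (338,326) in side and (256,193) in scene. The router nut top is at about (309,143) in side and (361,216) in scene. The two green look-alikes stand either side of the rack.

```bash
cat > h.py <<'E'
import numpy as np, cv2
from scipy.spatial.transform import Rotation as R
from plant import bot
def K(c):
    f=200/np.tan(np.radians(c["vfov"]/2)); return np.array([[f,0,c["cx"]],[0,f,c["cy"]],[0,0,1]])
def ray(c,px):
    p=np.array(px,float).reshape(1,1,2)
    u=cv2.undistortPoints(p,K(c),np.array([c["k1"],0,0,0.]))[0,0]
    d=R.from_euler("xyz",c["rotation"]).as_matrix()@[u[0],u[1],1]
    return np.array(c["eye"]),d/np.linalg.norm(d)
def onz(c,px,z):
    e,d=ray(c,px); return e+d*(z-e[2])/d[2]
def proj(c,P):
    Rm=R.from_euler("xyz",c["rotation"]).as_matrix()
    q=cv2.projectPoints(np.array(P,float).reshape(-1,1,3),cv2.Rodrigues(Rm.T)[0],-Rm.T@c["eye"],K(c),np.array([c["k1"],0,0,0.]))[0]
    return q[:,0]
def tool(o,P):  # world shift to P in tool axes
    return R.from_euler("xyz",o["tcp_rot"]).inv().apply(np.array(P)-o["tool_pos"])
E
python3 - <<'E'
from h import *
C={n:bot.get_calibration(n) for n in("scene","side")}
print("head",onz(C["side"],(338,325),71),onz(C["scene"],(256,192),71))
print("nut",onz(C["side"],(309,143),180),onz(C["scene"],(361,216),180))
print("rackends vee,round",onz(C["side"],(321,295),69),onz(C["side"],(355,366),65))
print("green",onz(C["side"],(279,370),5),onz(C["side"],(394,340),5))
print("base corners side",[onz(C["side"],p,18)[:2].round() for p in((266,193),(300,235),(351,212))])
print(R.from_euler("xyz",bot.get_obs()["tcp_rot"]).as_matrix().round(3))
E
```

```text
head [ 522.43496555 -210.68254611   71.        ] [ 523.20703319 -206.49531639   71.        ]
nut [543.25179452 132.79067239 180.        ] [543.99352213 138.33784163 180.        ]
rackends vee,round [ 509.54409502 -150.38950138   69.        ] [ 530.96920688 -274.99188634   65.        ]
green [ 428.88865038 -228.61361578    5.        ] [ 620.00599646 -213.61559552    5.        ]
base corners side [array([456., 196.]), array([509.,  44.]), array([632.,  96.])]
[[-0.952  0.307 -0.001]
 [ 0.307  0.952 -0.001]
 [ 0.    -0.001 -1.   ]]
```

```bash
cat >> h.py <<'E'
def rows(P,spin=0,n=10):
    o=bot.get_obs(); Rm=R.from_euler("xyz",[np.pi,0,o["tcp_rot"][2]]); d=np.array(P)-o["tool_pos"]
    for i in range(n):
        print((Rm.inv().apply(d/n)/80).round(3).tolist(),round(spin/n*10,3))
        Rm=Rm*R.from_euler("z",spin/n)
E
python3 -c "
from h import *
rows((522,-209,170),1.08,20)"
```

```text
[-0.351, -0.352, 0.035] 0.54
[-0.369, -0.333, 0.035] 0.54
[-0.387, -0.312, 0.035] 0.54
[-0.403, -0.291, 0.035] 0.54
[-0.418, -0.269, 0.035] 0.54
[-0.432, -0.246, 0.035] 0.54
[-0.444, -0.222, 0.035] 0.54
[-0.456, -0.198, 0.035] 0.54
[-0.466, -0.173, 0.035] 0.54
[-0.475, -0.148, 0.035] 0.54
[-0.482, -0.122, 0.035] 0.54
[-0.488, -0.096, 0.035] 0.54
[-0.492, -0.069, 0.035] 0.54
[-0.495, -0.042, 0.035] 0.54
[-0.497, -0.016, 0.035] 0.54
[-0.497, 0.011, 0.035] 0.54
[-0.495, 0.038, 0.035] 0.54
[-0.493, 0.065, 0.035] 0.54
[-0.489, 0.091, 0.035] 0.54
[-0.483, 0.117, 0.035] 0.54
```

Request:
jog_arm(targets=[{"xyz":[-0.35,-0.35,0],"spin":0.54},{"xyz":[-0.37,-0.33,0],"spin":0.54},{"xyz":[-0.39,-0.31,0],"spin":0.54},{"xyz":[-0.4,-0.29,0],"spin":0.54},{"xyz":[-0.42,-0.27,0],"spin":0.54},{"xyz":[-0.43,-0.25,0],"spin":0.54},{"xyz":[-0.44,-0.22,0],"spin":0.54},{"xyz":[-0.46,-0.2,0],"spin":0.54},{"xyz":[-0.47,-0.17,0],"spin":0.54},{"xyz":[-0.475,-0.15,0],"spin":0.54}], gripper=60)

```text
time: 1.35
tool_pos: [342.2, 144.3, 226.6]
tcp_rot: [-3.142, -0.0, 2.288]
contact_force: [0.6, 0.2, -0.3]
grip_width: 55.1
finger_force: 0.0
```

Request:
jog_arm(targets=[{"xyz":[-0.48,-0.12,0.07],"spin":0.54},{"xyz":[-0.49,-0.1,0.07],"spin":0.54},{"xyz":[-0.49,-0.07,0.07],"spin":0.54},{"xyz":[-0.495,-0.04,0.07],"spin":0.54},{"xyz":[-0.5,-0.02,0.07],"spin":0.54},{"xyz":[-0.5,0.01,0.07],"spin":0.54},{"xyz":[-0.495,0.04,0.07],"spin":0.54},{"xyz":[-0.49,0.065,0.07],"spin":0.54},{"xyz":[-0.49,0.09,0.07],"spin":0.54},{"xyz":[-0.48,0.12,0.07],"spin":0.54}])

```text
time: 2.6
tool_pos: [522.7, -209.9, 170.1]
tcp_rot: [-3.141, -0.001, 1.748]
contact_force: [0.6, 1.1, -0.3]
grip_width: 55.4
finger_force: 0.0
```

```bash
python3 - <<'E'
from h import *
o=bot.get_obs();print(o["time"],o["tool_pos"],o["tcp_rot"],o["joint_positions"].round(2))
c=bot.get_calibration("wrist"); print(proj(c,[[522,-209,71],[522,-209,47]]),proj(c,[o["tool_pos"]]))
cv2.imwrite("pics/w1.png",bot.capture("wrist"))
E
```

```text
2.6 [ 522.65856436 -209.90492761  170.05371966] [-3.14098237e+00 -7.35014496e-04  1.74783932e+00] [-0.52  0.46  1.5   0.    1.18 -0.7 ]
[[322.95060859 196.75800139]
 [322.96308672 190.34650208]] [[323.77557254 243.57837582]]
```

View pics/w1.png

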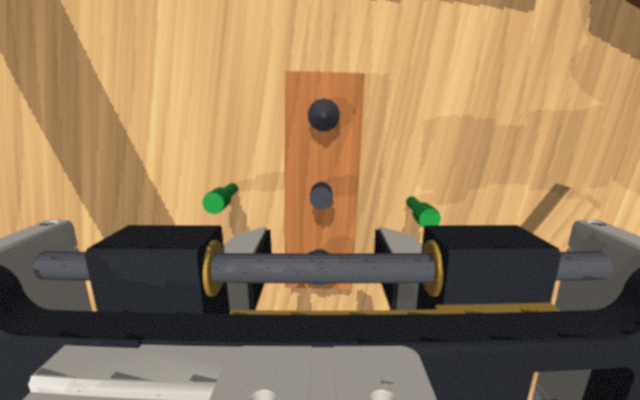

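```bash
python3 - <<'E'
from h import *
im=cv2.imread("pics/w1.png"); c=bot.get_calibration("wrist")
hsv=cv2.cvtColor(im,cv2.COLOR_BGR2HSV)
m=((hsv[...,1]<90)&(hsv[...,2]<130)).astype(np.uint8)
m[:,:285]=0;m[:,365:]=0;m[225:]=0
n,l,s,ce=cv2.connectedComponentsWithStats(m); print(s[s[:,4]>60],ce[s[:,4]>60])
cv2.imwrite("pics/w1c.png",cv2.resize(im[70:230,260:390],None,fx=4,fy=4)[:600])
for p in((320,189),(321,195),(321,200)): print(onz(c,p,71),onz(c,p,59))
E
```

```text
[[     0      0    640    400 254758]
 [   308     99     31     32    762]
 [   310    183     23     27    480]] [[319.48596707 199.76146775]
 [323.28740157 114.38188976]
 [320.93541667 195.85208333]]
[ 520.16059767 -207.10024045   71.        ] [ 520.52423558 -209.80819504   59.        ]
[ 521.85136276 -211.99967614   71.        ] [ 522.29421666 -214.93717984   59.        ]
[ 522.58716719 -216.23910645   71.        ] [ 523.06449511 -219.37523659   59.        ]
```

View pics/w1c.png

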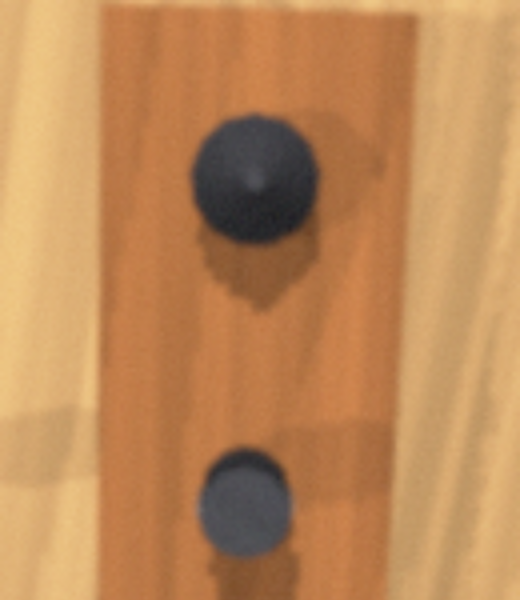

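The straight's head top disc is at (321.5,198) in the wrist view, so about (522,-213). The vee cutter sits at (323,114). I'll go down and grip.

Request:
jog_arm(targets=[{"xyz":[-0.04,0,0.2],"spin":0},{"xyz":[0,0,0.25],"spin":0},{"xyz":[0,0,0.25],"spin":0},{"xyz":[0,0,0.25],"spin":0},{"xyz":[0,0,0.2],"spin":0},{"xyz":[0,0,0.15],"spin":0},{"xyz":[0,0,0.15],"spin":0},{"xyz":[0,0,0.1],"spin":0},{"xyz":[0,0,0.04],"spin":0},{"xyz":[0,0,0],"spin":0}])

```text
time: 3.9
tool_pos: [523.1, -212.0, 43.5]
tcp_rot: [3.141, 0.0, 1.75]
contact_force: [1.1, -0.3, 0.4]
grip_width: 55.1
finger_force: 0.0
```

Request:
jog_arm(targets=[{"xyz":[0,0,0],"spin":0},{"xyz":[0,0,0],"spin":0},{"xyz":[0,0,0],"spin":0},{"xyz":[0,0,0],"spin":0},{"xyz":[0,0,0],"spin":0},{"xyz":[0,0,0],"spin":0},{"xyz":[0,0,0],"spin":0},{"xyz":[0,0,0],"spin":0},{"xyz":[0,0,0],"spin":0},{"xyz":[0,0,0],"spin":0}], gripper=0)

```text
time: 5.15
tool_pos: [523.0, -212.0, 43.5]
tcp_rot: [3.142, -0.0, 1.75]
contact_force: [-1.9, -0.4, 1.6]
grip_width: 19.3
finger_force: 30.0
```

Request:
jog_arm(targets=[{"xyz":[0,0,-0.2],"spin":0},{"xyz":[0,0,-0.4],"spin":0},{"xyz":[0,0,-0.5],"spin":0},{"xyz":[0.2,0.05,-0.5],"spin":0},{"xyz":[0.4,0.1,-0.5],"spin":0},{"xyz":[0.5,0.12,-0.4],"spin":0},{"xyz":[0.6,0.15,0],"spin":0},{"xyz":[0.6,0.15,0],"spin":0},{"xyz":[0.5,0.15,0],"spin":0},{"xyz":[0.4,0.1,0],"spin":0}])

```text
time: 6.4
tool_pos: [541.8, 53.6, 244.6]
tcp_rot: [3.14, -0.0, 1.751]
contact_force: [0.6, 0.1, -0.7]
grip_width: 19.4
finger_force: 30.0
```

Request:
jog_arm(targets=[{"xyz":[0.3,0.1,0],"spin":0},{"xyz":[0.12,0,0],"spin":0},{"xyz":[0.05,0,0],"spin":0},{"xyz":[0,0,0],"spin":0},{"xyz":[0,0,0],"spin":0},{"xyz":[0,0,0],"spin":0},{"xyz":[0,0,0],"spin":0},{"xyz":[0,0,0],"spin":0},{"xyz":[0,0,0],"spin":0},{"xyz":[0,0,0],"spin":0}])

```text
time: 7.65
tool_pos: [543.1, 90.1, 243.5]
tcp_rot: [3.142, -0.0, 1.75]
contact_force: [-0.9, -0.4, -0.5]
grip_width: 19.3
finger_force: 30.0
```

```bash
python3 - <<'E'
from h import *
o=bot.get_obs();print(o["time"],o["tool_pos"],o["tcp_rot"],o["grip_width"])
c=bot.get_calibration("wrist"); print(proj(c,[[543.5,135.5,180]]),proj(c,[o["tool_pos"],o["tool_pos"]-[0,0,36.5]]))
im=bot.capture("wrist");cv2.imwrite("pics/w2.png",im)
np.save("pics/c2.npy",np.r_[c["eye"],c["rotation"]])
E
```

```text
7.65 [543.13466392  90.06371487 243.49455674] [ 3.14156547e+00 -4.52660316e-05  1.74984645e+00] 19.33406399976354
[[335.80580516 148.23778557]] [[323.80547292 243.65344052]
 [323.6512053  221.82831417]]
```

View pics/w2.png

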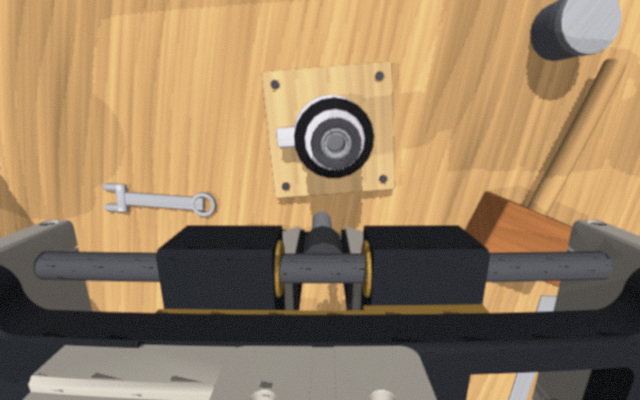

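The nut's mouth is near (336,142), and the held shank's foot is near (321,214). I'll zoom in for exact values.

```bash
python3 - <<'E'
import cv2
im=cv2.imread("pics/w2.png")
a=cv2.resize(im[110:175,300:375],None,fx=8,fy=8,interpolation=cv2.INTER_CUBIC)   # 600x520
b=cv2.resize(im[200:265,310:335],None,fx=8,fy=8,interpolation=cv2.INTER_CUBIC) # 200x520
cv2.imwrite("pics/w2c.png",cv2.hconcat([a,b]))
E
```

```text
(no output)
```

View pics/w2c.png

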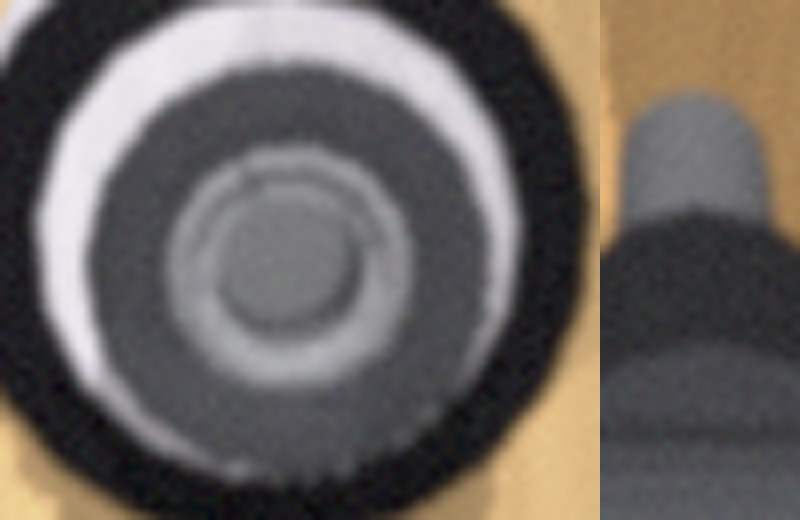

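```bash
python3 - <<'E'
from h import *
o=bot.get_obs();c=bot.get_calibration("wrist")
B=onz(c,(335.7,142.95),180)
F=onz(c,(321.6,210.8),208.5)
tx=R.from_euler("xyz",o["tcp_rot"]).as_matrix()[:,0]
F=F-tx*6
print("bore",B,"foot",F,"tcp",o["tool_pos"]); d=B-F; d[2]=0
Rm=R.from_euler("xyz",o["tcp_rot"]).inv()
print("shift tool mm",Rm.apply(d),"frac",Rm.apply(d)/80,"foot-tcp tool",Rm.apply(F-o["tool_pos"]))
E
```

```text
bore [542.74420228 139.06488043 180.        ] foot [541.50589035  91.68502124 208.49950844] tcp [543.13910499  90.09062423 243.51339506]
shift tool mm [4.64016130e+01 9.65788606e+00 4.55413927e-03] frac [5.80020163e-01 1.20723576e-01 5.69267409e-05] foot-tcp tool [ 1.85694244 -1.3258291  35.01393566]
```

Request:
jog_arm(targets=[{"xyz":[0.2,0.04,0],"spin":0},{"xyz":[0.2,0.04,0],"spin":0},{"xyz":[0.18,0.04,0],"spin":0},{"xyz":[0,0,0.1],"spin":0},{"xyz":[0,0,0.1],"spin":0},{"xyz":[0,0,0.1],"spin":0},{"xyz":[0,0,0],"spin":0},{"xyz":[0,0,0],"spin":0},{"xyz":[0,0,0],"spin":0},{"xyz":[0,0,0],"spin":0}])

```text
time: 8.95
tool_pos: [544.4, 137.4, 219.8]
tcp_rot: [3.141, -0.0, 1.75]
contact_force: [0.2, 0.8, -0.7]
grip_width: 19.1
finger_force: 30.0
```

Request:
jog_arm(targets=[{"xyz":[0,0,0.01],"spin":0},{"xyz":[0,0,0.01],"spin":0},{"xyz":[0,0,0.01],"spin":0},{"xyz":[0,0,0.01],"spin":0},{"xyz":[0,0,0.01],"spin":0},{"xyz":[0,0,0.01],"spin":0},{"xyz":[0,0,0.01],"spin":0},{"xyz":[0,0,0.01],"spin":0},{"xyz":[0,0,0],"spin":0},{"xyz":[0,0,0],"spin":0}])

```text
time: 10.2
tool_pos: [544.3, 137.4, 213.1]
tcp_rot: [3.142, -0.0, 1.75]
contact_force: [-0.0, 1.3, -0.8]
grip_width: 19.5
finger_force: 30.0
```

Request:
jog_arm(targets=[{"xyz":[0,0,0.01],"spin":0},{"xyz":[0,0,0.01],"spin":0},{"xyz":[0,0,0.01],"spin":0},{"xyz":[0,0,0.01],"spin":0},{"xyz":[0,0,0.01],"spin":0},{"xyz":[0,0,0],"spin":0},{"xyz":[0,0,0],"spin":0},{"xyz":[0,0,0],"spin":0},{"xyz":[0,0,0],"spin":0},{"xyz":[0,0,0],"spin":0}])

```text
time: 11.45
tool_pos: [544.3, 137.4, 209.2]
tcp_rot: [3.141, -0.0, 1.75]
contact_force: [0.2, 1.1, -1.2]
grip_width: 19.3
finger_force: 30.0
```

Request:
jog_arm(targets=[{"xyz":[0,0,0.02],"spin":0},{"xyz":[0,0,0.02],"spin":0},{"xyz":[0,0,0.02],"spin":0},{"xyz":[0,0,0.02],"spin":0},{"xyz":[0,0,0.02],"spin":0},{"xyz":[0,0,0.02],"spin":0},{"xyz":[0,0,0.02],"spin":0},{"xyz":[0,0,0.02],"spin":0},{"xyz":[0,0,0.02],"spin":0},{"xyz":[0,0,0],"spin":0}])

```text
time: 12.7
tool_pos: [544.3, 137.4, 194.6]
tcp_rot: [-3.141, -0.0, 1.75]
contact_force: [-0.2, -0.3, -0.2]
grip_width: 19.4
finger_force: 30.0
```

Request:
jog_arm(targets=[{"xyz":[0,0,0.01],"spin":0},{"xyz":[0,0,0.01],"spin":0},{"xyz":[0,0,0.01],"spin":0},{"xyz":[0,0,0.01],"spin":0},{"xyz":[0,0,0.01],"spin":0},{"xyz":[0,0,0],"spin":0},{"xyz":[0,0,0],"spin":0},{"xyz":[0,0,0],"spin":0},{"xyz":[0,0,0],"spin":0},{"xyz":[0,0,0],"spin":0}])

```text
time: 13.95
tool_pos: [544.3, 137.4, 190.7]
tcp_rot: [3.142, -0.0, 1.75]
contact_force: [-0.6, 0.6, -0.8]
grip_width: 19.1
finger_force: 30.0
```

Request:
jog_arm(targets=[{"xyz":[0,0,0.01],"spin":0},{"xyz":[0,0,0.01],"spin":0},{"xyz":[0,0,0.005],"spin":0},{"xyz":[0,0,0],"spin":0},{"xyz":[0,0,0],"spin":0},{"xyz":[0,0,0],"spin":0},{"xyz":[0,0,0],"spin":0},{"xyz":[0,0,0],"spin":0},{"xyz":[0,0,0],"spin":0},{"xyz":[0,0,0],"spin":0}])

```text
time: 15.2
tool_pos: [544.3, 137.4, 188.7]
tcp_rot: [-3.142, -0.0, 1.75]
contact_force: [0.0, 0.0, -1.6]
grip_width: 19.2
finger_force: 30.0
```

Request:
jog_arm(targets=[{"xyz":[0,0,0.005],"spin":0},{"xyz":[0,0,0.005],"spin":0},{"xyz":[0,0,0],"spin":0},{"xyz":[0,0,0],"spin":0},{"xyz":[0,0,0],"spin":0},{"xyz":[0,0,0],"spin":0},{"xyz":[0,0,0],"spin":0},{"xyz":[0,0,0],"spin":0},{"xyz":[0,0,0],"spin":0},{"xyz":[0,0,0],"spin":0}])

```text
time: 16.45
tool_pos: [544.5, 137.5, 188.4]
tcp_rot: [3.141, 0.0, 1.75]
contact_force: [-1.6, 0.4, 5.6]
grip_width: 19.2
finger_force: 30.0
```

Floor contact is felt at TCP 188.4, so the cutter is home. Next I'll release, turn back a quarter turn, lower around the nut and grip it.

Request:
jog_arm(targets=[{"xyz":[0,0,0],"spin":0},{"xyz":[0,0,0],"spin":0},{"xyz":[0,0,0],"spin":0},{"xyz":[0,0,0],"spin":0},{"xyz":[0,0,0],"spin":-1},{"xyz":[0,0,0],"spin":-1},{"xyz":[0,0,0],"spin":-1},{"xyz":[0,0,0],"spin":-1},{"xyz":[0,0,0],"spin":-1},{"xyz":[0,0,0],"spin":-1}], gripper=60)

```text
time: 17.7
tool_pos: [544.3, 137.4, 187.8]
tcp_rot: [3.142, -0.0, 2.353]
contact_force: [-0.8, -0.2, -0.2]
grip_width: 55.1
finger_force: 0.0
```

Request:
jog_arm(targets=[{"xyz":[0,0,0],"spin":-1},{"xyz":[0,0,0],"spin":-1},{"xyz":[0,0,0],"spin":-1},{"xyz":[0,0,0],"spin":-1},{"xyz":[0,0,0],"spin":-1},{"xyz":[0,0,0],"spin":-1},{"xyz":[0,0,0],"spin":-1},{"xyz":[0,0,0],"spin":-1},{"xyz":[0,0,0],"spin":-1},{"xyz":[0,0,0],"spin":-1}])

```text
time: 18.95
tool_pos: [544.3, 137.4, 187.8]
tcp_rot: [3.142, -0.0, -2.93]
contact_force: [0.3, 0.5, -0.9]
grip_width: 55.0
finger_force: 0.0
```

Request:
jog_arm(targets=[{"xyz":[0,0,0.05],"spin":0},{"xyz":[0,0,0.05],"spin":0},{"xyz":[0,0,0.05],"spin":0},{"xyz":[0,0,0.05],"spin":0},{"xyz":[0,0,0.05],"spin":0},{"xyz":[0,0,0.05],"spin":0},{"xyz":[0,0,0.05],"spin":0},{"xyz":[0,0,0.03],"spin":0},{"xyz":[0,0,0],"spin":0},{"xyz":[0,0,0],"spin":0}])

```text
time: 20.2
tool_pos: [544.4, 137.5, 157.7]
tcp_rot: [3.142, 0.0, -2.933]
contact_force: [-0.2, -0.0, 0.1]
grip_width: 55.0
finger_force: 0.0
```

```bash
python3 - <<'E'
from h import *
o=bot.get_obs();print(o["tool_pos"],o["tcp_rot"],o["contact_force"],o["moment"],o["joint_positions"].round(2))
im=bot.capture("wrist"); cv2.imwrite("pics/w3.png",im)
E
```

```text
[544.417143   137.45435533 157.6620609 ] [ 3.14155101e+00  3.48047517e-04 -2.93334797e+00] [-0.22289225 -0.04945349  0.05062523] [ 0.0118213   0.02559841 -0.08988663] [ 0.11  0.47  1.52  0.    1.15 -1.67]
```

View pics/w3.png

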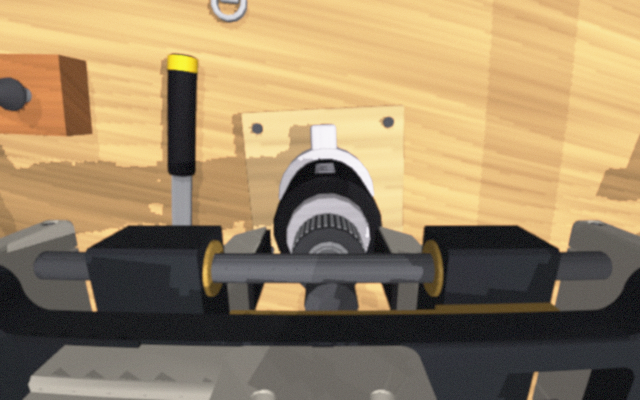

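Wrist view: the cutter stands in the nut at about x=328. The fingers are centred at about x=323, so the nut is roughly 2–3 mm towards +y of the tool. I'll shift over and close.

Request:
jog_arm(targets=[{"xyz":[0,0.025,0],"spin":0},{"xyz":[0,0,0],"spin":0},{"xyz":[0,0,0],"spin":0},{"xyz":[0,0,0],"spin":0},{"xyz":[0,0,0],"spin":0},{"xyz":[0,0,0],"spin":0},{"xyz":[0,0,0],"spin":0},{"xyz":[0,0,0],"spin":0},{"xyz":[0,0,0],"spin":0},{"xyz":[0,0,0],"spin":0}], gripper=0)

```text
time: 21.5
tool_pos: [543.8, 139.8, 157.6]
tcp_rot: [3.141, 0.0, -2.933]
contact_force: [-1.4, 5.3, 1.1]
grip_width: 35.8
finger_force: 30.0
```

```bash
python3 - <<'E'
from h import *
o=bot.get_obs();r=R.from_euler("xyz",o["tcp_rot"]).inv();print(o["tool_pos"],o["tcp_rot"],r.apply(o["contact_force"]),o["moment"],o["grip_width"],o["finger_force"])
print(r.apply(o["tool_pos"]-[544.4,137.45,157.66]))
E
```

```text
[543.8259387  139.82558776 157.59621758] [ 3.14080444e+00  1.66177375e-04 -2.93336860e+00] [ 0.28568429  5.49735142 -1.13877573] [ 0.85538996  0.22973876 -0.08547116] 35.78676934539466 30.000366987660527
[0.07058416 2.44289453 0.06569623]
```

Request:
jog_arm(targets=[{"xyz":[0,0.005,0],"spin":0.2},{"xyz":[0,0,0],"spin":0.4},{"xyz":[0,0,0],"spin":0.4},{"xyz":[0,0,0],"spin":0.4},{"xyz":[0,0,0],"spin":0.4},{"xyz":[0,0,0],"spin":0.4},{"xyz":[0,0,0],"spin":0.4},{"xyz":[0,0,0],"spin":0.4},{"xyz":[0,0,0],"spin":0.4},{"xyz":[0,0,0],"spin":0.4}])

```text
time: 22.75
tool_pos: [543.8, 139.8, 157.6]
tcp_rot: [-3.141, 0.0, 2.969]
contact_force: [-2.3, 3.2, 1.5]
grip_width: 35.8
finger_force: 30.0
```

```bash
cat > s.py <<'E'
from h import *
o=bot.get_obs();r=R.from_euler("xyz",o["tcp_rot"]).inv();print(o["time"],o["tool_pos"],o["tcp_rot"][2],r.apply(o["contact_force"]).round(2),o["moment"].round(3),o["joint_positions"][5],o["tau"][5].round(3),o["grip_width"])
E
python3 s.py
```

```text
22.75 [543.82866046 139.75502931 157.60785977] 2.9687884119357593 [ 2.77  2.74 -1.47] [0.611 0.135 0.371] -1.2827161488536354 -0.068 35.75847593182457
```

Request:
jog_arm(targets=[{"xyz":[0,0,0],"spin":0.1},{"xyz":[0,0,0],"spin":0.1},{"xyz":[0,0,0],"spin":0.1},{"xyz":[0,0,0],"spin":0.1},{"xyz":[0,0,0],"spin":0.1},{"xyz":[0,0,0],"spin":0.1},{"xyz":[0,0,0],"spin":0.1},{"xyz":[0,0,0],"spin":0.1},{"xyz":[0,0,0],"spin":0.1},{"xyz":[0,0,0],"spin":0.1}])

```text
time: 24.0
tool_pos: [543.8, 139.7, 157.6]
tcp_rot: [3.142, 0.0, 2.869]
contact_force: [-1.1, 2.9, 2.0]
grip_width: 35.9
finger_force: 30.0
```

```bash
python3 s.py
```

```text
24.0 [543.80039124 139.7480758  157.55011829] 2.8691533517058745 [ 1.83  2.54 -1.95] [0.501 0.19  0.345] -1.1833196297118078 0.245 35.85863994274509
```

Request:
jog_arm(targets=[{"xyz":[0,0,0],"spin":0.1},{"xyz":[0,0,0],"spin":0.1},{"xyz":[0,0,0],"spin":0.1},{"xyz":[0,0,0],"spin":0.1},{"xyz":[0,0,0],"spin":0.1},{"xyz":[0,0,0],"spin":0.1},{"xyz":[0,0,0],"spin":0.1},{"xyz":[0,0,0],"spin":0.1},{"xyz":[0,0,0],"spin":0.1},{"xyz":[0,0,0],"spin":0.1}])

```text
time: 25.25
tool_pos: [543.8, 139.7, 157.6]
tcp_rot: [3.142, 0.0, 2.769]
contact_force: [-1.8, 1.8, 3.3]
grip_width: 35.7
finger_force: 30.0
```

```bash
python3 s.py
```

```text
25.25 [543.84071425 139.74573374 157.55912845] 2.7691224925925373 [ 2.28  1.03 -3.28] [0.367 0.288 0.355] -1.0832876133060978 0.246 35.68400149219013
```

Request:
jog_arm(targets=[{"xyz":[0,0,0],"spin":0.1},{"xyz":[0,0,0],"spin":0.1},{"xyz":[0,0,0],"spin":0.1},{"xyz":[0,0,0],"spin":0.1},{"xyz":[0,0,0],"spin":0.1},{"xyz":[0,0,0],"spin":0.1},{"xyz":[0,0,0],"spin":0.1},{"xyz":[0,0,0],"spin":0.1},{"xyz":[0,0,0],"spin":0.1},{"xyz":[0,0,0],"spin":0.1}])

```text
time: 26.5
tool_pos: [543.8, 139.8, 157.5]
tcp_rot: [3.142, 0.0, 2.669]
contact_force: [-1.1, 1.5, 3.2]
grip_width: 35.6
finger_force: 30.0
```

```bash
python3 s.py
```

```text
26.5 [543.83083616 139.75362967 157.54446865] 2.669151617066398 [ 1.68  0.79 -3.19] [0.171 0.237 0.351] -0.9833305299882765 0.248 35.61608286267282
```

Request:
jog_arm(targets=[{"xyz":[0,0,0],"spin":0.1},{"xyz":[0,0,0],"spin":0.1},{"xyz":[0,0,0],"spin":0.1},{"xyz":[0,0,0],"spin":0.1},{"xyz":[0,0,0],"spin":0.1},{"xyz":[0,0,0],"spin":0.1},{"xyz":[0,0,0],"spin":0.1},{"xyz":[0,0,0],"spin":0.1},{"xyz":[0,0,0],"spin":0.1},{"xyz":[0,0,0],"spin":0.1}])

```text
time: 27.75
tool_pos: [543.8, 139.7, 157.5]
tcp_rot: [3.142, 0.0, 2.569]
contact_force: [-2.5, 0.2, 5.0]
grip_width: 35.8
finger_force: 30.0
```

```bash
python3 s.py
```

```text
27.75 [543.8164287  139.73470141 157.5409896 ] 2.5691639991914887 [ 2.22 -1.24 -4.98] [0.009 0.344 0.35 ] -0.8833348007286537 0.252 35.772223922636094
```

Request:
jog_arm(targets=[{"xyz":[0,0,0],"spin":0.1},{"xyz":[0,0,0],"spin":0.1},{"xyz":[0,0,0],"spin":0.1},{"xyz":[0,0,0],"spin":0.1},{"xyz":[0,0,0],"spin":0.1},{"xyz":[0,0,0],"spin":0.1},{"xyz":[0,0,0],"spin":0.1},{"xyz":[0,0,0],"spin":0.1},{"xyz":[0,0,0],"spin":0.1},{"xyz":[0,0,0],"spin":0.1}])

```text
time: 29.0
tool_pos: [543.8, 139.7, 157.6]
tcp_rot: [-3.142, 0.0, 2.469]
contact_force: [-1.1, -0.0, 5.1]
grip_width: 35.4
finger_force: 30.0
```

```bash
python3 s.py
```

```text
29.0 [543.79709702 139.73536518 157.55043297] 2.469187178849089 [ 0.87 -0.71 -5.12] [-0.147  0.321  0.34 ] -0.7833391364593506 0.298 35.40561320289584
```

Request:
jog_arm(targets=[{"xyz":[0,0,0],"spin":0.1},{"xyz":[0,0,0],"spin":0.1},{"xyz":[0,0,0],"spin":0.1},{"xyz":[0,0,0],"spin":0.1},{"xyz":[0,0,0],"spin":0.1},{"xyz":[0,0,0],"spin":0.1},{"xyz":[0,0,0],"spin":0.1},{"xyz":[0,0,0],"spin":0.1},{"xyz":[0,0,0],"spin":0.1},{"xyz":[0,0,0],"spin":0.1}])

```text
time: 30.25
tool_pos: [543.8, 139.7, 157.5]
tcp_rot: [-3.142, 0.0, 2.369]
contact_force: [-3.3, 0.6, 5.4]
grip_width: 35.8
finger_force: 30.0
```

```bash
python3 s.py
```

```text
30.25 [543.79837447 139.73342634 157.51105506] 2.36927539908155 [ 2.76 -1.9  -5.42] [-0.222  0.311  0.568] -0.683400216376606 0.364 35.78642395170656
```

Drag was flat until about 0.81 rad of turning, and then the wrist joint torque rose at about 0.067 N m per 0.1 rad. The nut is now about 0.17 rad past touching, so it needs another 0.14.

Request:
jog_arm(targets=[{"xyz":[0,0,0],"spin":0.14},{"xyz":[0,0,0],"spin":0.14},{"xyz":[0,0,0],"spin":0.14},{"xyz":[0,0,0],"spin":0.14},{"xyz":[0,0,0],"spin":0.14},{"xyz":[0,0,0],"spin":0.14},{"xyz":[0,0,0],"spin":0.14},{"xyz":[0,0,0],"spin":0.14},{"xyz":[0,0,0],"spin":0.14},{"xyz":[0,0,0],"spin":0.14}])

```text
time: 31.5
tool_pos: [543.8, 139.7, 157.5]
tcp_rot: [-3.141, 0.0, 2.229]
contact_force: [-2.0, -1.2, 5.5]
grip_width: 35.7
finger_force: 30.0
```

```bash
python3 s.py
```

```text
31.5 [543.75606023 139.67857929 157.5053557 ] 2.229381286672979 [ 0.29 -2.35 -5.52] [-0.202  0.374  0.515] -0.5434478171649088 0.424 35.66385309241294
```

Request:
jog_arm(targets=[{"xyz":[0,0,0],"spin":0.06},{"xyz":[0,0,0],"spin":0.06},{"xyz":[0,0,0],"spin":0.06},{"xyz":[0,0,0],"spin":0.06},{"xyz":[0,0,0],"spin":0.06},{"xyz":[0,0,0],"spin":0.06},{"xyz":[0,0,0],"spin":0.06},{"xyz":[0,0,0],"spin":0.06},{"xyz":[0,0,0],"spin":0.06},{"xyz":[0,0,0],"spin":0.06}])

```text
time: 32.75
tool_pos: [543.7, 139.7, 157.5]
tcp_rot: [-3.141, 0.0, 2.17]
contact_force: [-1.9, -1.4, 5.3]
grip_width: 36.2
finger_force: 30.0
```

```bash
python3 s.py
```

```text
32.75 [543.74229671 139.70003683 157.53712355] 2.1697592919410504 [-0.09 -2.38 -5.34] [-0.213  0.393  0.611] -0.48379064667418525 0.552 36.166111957908896
```

Torque is about 0.2–0.26 N m above drag, at about 0.37 rad past touching, so the nut is snug. I'll let go and lift.

Request:
jog_arm(targets=[{"xyz":[0,0,0],"spin":0},{"xyz":[0,0,0],"spin":0},{"xyz":[0,0,0],"spin":0},{"xyz":[0,0,0],"spin":0},{"xyz":[0,0,-0.05],"spin":0},{"xyz":[0,0,-0.15],"spin":0},{"xyz":[0,0,-0.3],"spin":0},{"xyz":[0,0,-0.4],"spin":0},{"xyz":[0,0,-0.4],"spin":0},{"xyz":[0,0,-0.2],"spin":0}], gripper=60)

```text
time: 34.0
tool_pos: [544.4, 139.9, 280.6]
tcp_rot: [3.138, 0.002, 2.17]
contact_force: [0.5, -0.1, 0.7]
grip_width: 55.0
finger_force: 0.0
```

```bash
python3 - <<'E'
from h import *
o=bot.get_obs();print(o["tool_pos"],o["contact_force"],o["grip_width"])
a=bot.capture("scene")[150:350,200:420];b=bot.capture("side")[90:390,230:450]
C={n:bot.get_calibration(n) for n in("scene","side")}
for z in(180,192,216): print(z,proj(C["scene"],[[543.8,139,z]])-[200,150],proj(C["side"],[[543.8,139,z]])-[230,90])
cv2.imwrite("pics/e.png",cv2.hconcat([cv2.resize(a,(440,400)),cv2.resize(b[:200],(360,327))[:400].copy() if 0 else cv2.resize(b,(293,400))]))
E
```

```text
[544.42161682 139.8747273  280.64686928] [ 0.45469838 -0.13833278  0.67729409] 55.00477795758516
180 [[161.36305776  66.10735278]] [[78.68197641 51.3849881 ]]
192 [[161.60179824  60.35547713]] [[78.73759686 46.0786202 ]]
216 [[162.08937952  48.53210185]] [[78.85223394 35.15409166]]
```

View pics/e.png

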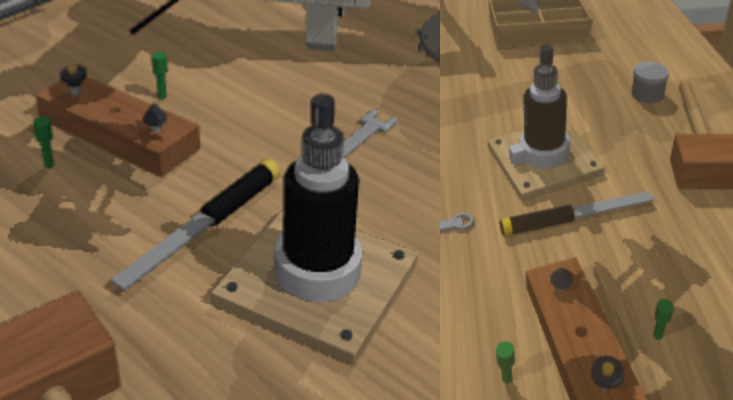

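The cutter stands upright in the nut with its head top at crop pixel (161,48.5), which matches the predicted fully home height. The other cutters and the chisel haven't moved.

```bash
python3 -c "
from plant import bot
print(bot.close_job())"
```

```text
the job is handed in; nothing more can be done
None
```

The straight cutter is fully home in the collet, the nut is snug at an estimated 0.37 rad past touching, and the job was handed in at about 34 s with the other cutters and the chisel left where they were.

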